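Refill the wax injector and lock its bayonet lid down snug

TASK

Top up the wax injector: put the loose cake of wax into its open pot, then set the lid into the pot's collar, lugs down through the gaps, and twist it clockwise by its bar handle until the ramps pull it snug on the rubber gasket. The gasket is worn by an unknown amount, so judge the tightness by feel: a loose lid leaks and an overtightened or forced one ruins the gasket. Let go of the lid when it is snug, and leave the loupe and the spirit lamp where they are.

Things in the scene. Friction and masses are not known exactly. Their poses are not given: they have to be found in the camera images.
- pot: wax injector fixed on the bench: round grey base 142 mm across, 36 mm high, carrying an open aluminium pot 110 mm across; 112 mm high in all. Origin: centre of its underside, on the bench; z up; brass nozzle on its -x side. Inside, below the ledge, the mouth is 66 mm in diameter and its floor 48 mm above the bench. Polished, greased: friction about 0.2
- pot_mouth (a point): centre of the collar's top edge, 112 mm above the bench, axes as the pot's. Bayonet collar: bore 96 mm; three tabs at its top reach inward to 84 mm diameter. The gaps between them are 50 degrees wide, middles at 0 (pot's +x), 120 and 240 degrees about z
- pot_gap (a point): middle of the gap at the pot's +x, 45 mm from the axis, at the collar's top edge. Clockwise (from above) of each gap lies a 70 degree tab. Its underside ramps down 4 mm per rad of clockwise turn (first 6 degrees chamfered, 0.8 mm higher). It ends at a hard stop: a lid can turn about 73 degrees from the middle of the gaps
- pot_seal (a point): point on the pot's axis 100 mm above the bench: top face of the black rubber gasket (68 to 79 mm diameter, round the mouth) when new. Flattened by use by an unknown amount, it lies up to 3.3 mm lower: feel for it. It yields 1 mm per 10 N. Snug, the lid is drawn 1.7 mm below the height where it first touched the rubber (1.1 to 2.3 mm is right)
- lid_grip (a point): centre of the lid's black bar handle, on the lid's axis, 54.5 mm above its underside. Bar 104 mm long, 14 wide, 14 high, on two posts near its ends, 23 mm free below it. x runs along the bar, towards the small ear on the flange's edge; z up. The lid stands upright on the bench. Taking hold of the bar at its middle serves to lift and to turn it
- lid: origin: centre of the lid's underside (foot), axes as lid_grip. Lid: aluminium, about 0.3 kg; plug 80 mm diameter (76 at the foot), 18.5 mm high; flange above it 104 mm, 6 mm thick. Three lugs on the plug reach 92 mm diameter, 36 degrees wide, middles at 0 (under the ear), 120, 240 degrees, from 2 to about 7 mm above the foot, tops ramped like the tabs
- lid_ear (a point): ear on the flange's edge, 56 mm from the axis, over one lug. Lugs enter under the tabs once the foot is below 99.5 mm above the bench (a new gasket needs 2 to 5 N of push, a worn one none). Clockwise turning draws the lid down 4 mm per rad; snug after 15 to 65 degrees by wear, the tabs then press 14 N (right: 8 to 20 N; 0.2 to 0.4 N m while turning). Over 30 N is forced
- wax_center (a point): centre of the wax cake: beige round lump, 44 mm across, 22 mm high, 30 g, lying flat on the bench; z up
- spirit_lamp: bystander: small spirit lamp, black well on a grey foot, 81 mm across, 66 mm high; origin at the centre of its underside
- loupe: bystander: folding loupe, 66 x 40 x 12 mm, lying on the bench; origin at the centre of its underside
There are look-alikes about, which are no part of the job. What is shaped like the part that bears wax_center but pink or purple is not meant.

How it is judged:
On the way, in this order (a step that is already met when the one before it is completed fails the run):
1. the wax cake lies inside the pot, the lid is still off (horizontal distance between wax_center and pot_mouth below 0.03 m and z of wax_center in the frame of pot_mouth below -0.025 m and distance between lid_grip and pot_mouth above 0.1 m), for 0.2 s.
2. the lid sits upright in the collar, lugs down between the tabs (horizontal distance between lid_grip and pot_mouth below 0.006 m and z of lid_grip in the frame of pot_mouth below 0.0445 m and angle between lid_grip's own z axis and vertical below 0.08 rad), for 0.1 s.
At the end, for the whole second after the job is handed in: The wax cake is inside the pot (within 30 mm of its axis, below the collar), and the lid sits level (within 0.05 rad) and centred (within 6 mm) in the collar, its ramps holding it down on the gasket with 8 to 20 N of contact force between lid and pot, by itself (contact force between lid and pot between 8 and 20 N and horizontal distance between lid_grip and pot_mouth below 0.006 m and z of lid_grip in the frame of pot_mouth below 0.042 m and angle between lid_grip's own z axis and vertical below 0.05 rad and horizontal distance between wax_center and pot_mouth below 0.03 m and z of wax_center in the frame of pot_mouth below -0.025 m); the robot touches nothing.
It fails at once if lid and pot are pressed together with more than 30 N (forced, jammed or overtightened) (contact force between lid and pot above 30 N).
It fails at once if the spirit lamp is pushed more than 30 mm (distance of spirit_lamp from where it was at the start of the episode above 0.03 m).
It fails at once if the loupe is pushed more than 30 mm (distance of loupe from where it was at the start of the episode above 0.03 m).
It also fails if it takes over 64 s, if anything falls off the work surface, if the arm or the gripper's body presses on something with over 40 N, if the wrist force passes 120 N, or if a joint passes its speed limit or range.

ROBOT

A 6-joint arm with a two-finger parallel gripper is mounted at the origin on a cart in front of the work surface, level with it; the furniture and walls round the work are solid. World frame = base frame: x ahead of the robot, y to its left, z up, the work surface at z = 0. Lengths are in m, angles in rad, forces in N, time in s.
With the tool pointing down it reaches from about 0.3 to 0.875 m from the base axis. Payload 6.4 kg.
Tool frame: the origin (TCP) lies midway between the tips of the shut fingers; the grasp point (between the pads) lies 19 mm behind it; z points along the fingers, y is the direction in which the jaws open and shut (so a half turn about z gives the same grasp; the last joint's range is limited). The gripper opens to 85 mm and grips with 20 to 120 N. Pads are 22 mm wide; open, the fingers measure 114 mm over their backs; the gripper's body (76 mm by 85 mm) begins 54 mm behind the grasp point. The pads swing forward as they close: fully open they stand 13 mm farther back than shut.
Start: joints at [1.012, 0.181, 1.607, -0, 1.354, -0.206], TCP at [0.199, 0.54, 0.231] pointing down, gripper open.
Joint ranges: [-2.99, 2.99], [-0.89, 2.07], [0.3, 2.58], [-1.14, 4.28], [0, 2.63], [-3.12, 3.12]. Speed limits (rad/s): [2.57, 2.57, 3.01, 3.14, 3.14, 3.14].

INTERFACE

Orientations are given as a 3x3 rotation matrix whose columns are the frame's x, y, z axes.
In Python, from cell import r gives the robot as it stands. The module is installed in compiled form; this text tells all that it offers.
- The arm moves only by the tool send_rows, never from a script. Its argument "targets" is a list of rows, each a list of 2 entries, a list of its own where there are three numbers: the shift along the tool's x, y, z in mm, then the turn, a rotation vector about the tool's x, y, z in rad. A call has 1 to 10 rows; each row is the pose to reach, as a shift and turn from the pose commanded when the call began, along the tool's axes at that moment; what a row does not reach only later rows make up. A row lasts 1/12 s, in which the tool goes at most 41.7 mm and 7.16 degrees, less where a joint would pass 70% of its speed; a pose out of reach is approached as far as the arm can. A call with a gripper value outside its range is refused whole. "jaw" is the closure in counts, from 0 (fully open) to 255 (shut), set as the call begins (left out, the last holds). The fingers move at their own pace and stop on an object; "force" is the grip in N (left out, the last holds). Time passes only in rows, so rows that repeat a pose let the fingers close. It gives the time, the measured TCP pose, the force and the opening at its end, in the units of the state.
- r.sense(): the state, without advancing time (a new reading comes with each control period).
- r.camera(name): name is "scene" or "top"; returns a dict with "pixels" (384x512x3 uint8, red, green, blue), "K" (3x3 intrinsics, pixels), "k1" (the pictures are not rectified: a ray, as slopes to the right and down, at radius r is drawn at 1 + k1 r^2 times it, then the intrinsics apply), "rvec" (rotation vector, rad) and "tvec" (3), from world to camera coordinates, as OpenCV has them. Camera axes: x right, y down, z forward; pixel columns grow to the right and rows downward; lengths in m; the calibration is good to about 2 mm. A picture is of the moment at which its call begins. There is no depth.
- r.finish_job(): hands the job in, once; it reports no verdict.
The state is a dict: "time": time; "q": joint angles; "joint_vel": joint speeds; "tau": joint torques, N m; "eef_pos": TCP position; "tcp_rot": TCP orientation; "wrist_force": force on the tool from outside, world axes, zero at the start; "moment": the same for the moment, N m; "gripper_width": opening from 0.0 (shut) to 1.0 (fully open).
Only numpy, scipy, OpenCV 4.12 (cv2) and the standard library are available. Lean on these libraries where they do the work, as an engineer would, in place of code of your own. Each camera call takes 0.05 s, during which the arm holds its last target.

## Working session

There is one attempt and no reset: what is moved stays moved. The work goes in short steps, Python scripts to look and compute and a tool call to move; the robot and the scene stay as the last step left them, time stands still between calls to the robot, and variables do not carry over. Pictures are saved under pics/ and viewed, and the job is handed in when it is done.

Besides the shell and the picture viewer there is one more tool, called after ">>>" as name([rows], argument=value, ...), one row to a line, values as JSON. send_rows: Moves the arm, as the interface text tells. Its arguments: {"type":"object","properties":{"targets":{"type":"array","items":{"type":"array"}},"jaw":{"type":"number"},"force":{"type":"number"}},"required":["targets"]}

```bash
mkdir -p pics; cat > h.py <<'E'
import numpy as np, cv2
from cell import r
def cam(n):
    c=r.camera(n); return c
def save(c,f,box=None,s=1):
    im=c["pixels"][:,:,::-1]
    if box: im=im[box[1]:box[3],box[0]:box[2]]
    im=cv2.resize(im,None,fx=s,fy=s,interpolation=cv2.INTER_CUBIC); cv2.imwrite(f,im)
def ray(c,uv):
    K=np.array(c["K"]);R=cv2.Rodrigues(np.array(c["rvec"],float))[0];t=np.array(c["tvec"],float).ravel()
    uv=np.array(uv,float).reshape(-1,1,2)
    n=cv2.undistortPoints(uv,K,np.array([c["k1"],0,0,0,0],float)).reshape(-1,2)
    d=np.c_[n,np.ones(len(n))]@R
    return -R.T@t,d
def onz(c,uv,z):
    o,d=ray(c,uv); return o+d*((z-o[2])/d[:,2])[:,None]
def proj(c,P):
    return cv2.projectPoints(np.array(P,float).reshape(-1,1,3),np.array(c["rvec"],float),np.array(c["tvec"],float),np.array(c["K"]),np.array([c["k1"],0,0,0],float))[0].reshape(-1,2)
E
python3 - <<'E'
from h import *
for n in("scene","top"):
    c=cam(n); save(c,f"pics/{n}0.png",s=1.5); print(n,c["K"],c["k1"],c["rvec"],c["tvec"],ray(c,[256,192]))
s=r.sense(); print(s)
E
```

```text
scene [[434.87596771   0.         250.67721948]
 [  0.         434.87596771 195.78189618]
 [  0.           0.           1.        ]] -0.017823504872637282 [ 1.04173205 -2.05331505  1.33846632] [0.32813819 0.24144388 0.77970748] (array([-0.28794538,  0.63606677,  0.5351823 ]), array([[ 0.72161217, -0.56323891, -0.40281912]]))
top [[401.51827191   0.         262.11684252]
 [  0.         401.51827191 194.72938409]
 [  0.           0.           1.        ]] -0.12970901274950541 [ 2.18081794 -2.17866416  0.09453168] [0.04555346 0.51623673 1.22645939] (array([0.41144234, 0.04932895, 1.26532998]), array([[ 0.09068756,  0.01262592, -0.99593909]]))
{'time': 0.1, 'q': array([ 1.01169322e+00,  1.81490407e-01,  1.60791167e+00,  5.80069032e-06,
        1.35379722e+00, -2.06293414e-01]), 'joint_vel': array([-0.00085798, -0.00180616, -0.00298673,  0.00158434, -0.00106861,
        0.00017938]), 'tau': array([ 8.13910833e-05, -4.45880949e+01, -3.52231336e+01, -3.22948645e-04,
        4.20459794e-03, -2.05373476e-05]), 'eef_pos': array([0.19839107, 0.5391592 , 0.23045917]), 'tcp_rot': array([[-9.38404993e-01,  3.45536300e-01, -8.57007065e-04],
       [ 3.45537200e-01,  9.38404069e-01, -1.35899607e-03],
       [ 3.34636443e-04, -1.57141652e-03, -9.99998709e-01]]), 'wrist_force': array([-0.33278403,  0.35922195, -0.47413396]), 'moment': array([0.003969  , 0.02381302, 0.04354622]), 'gripper_width': 1.0031914952051197}
```

View pics/scene0.png

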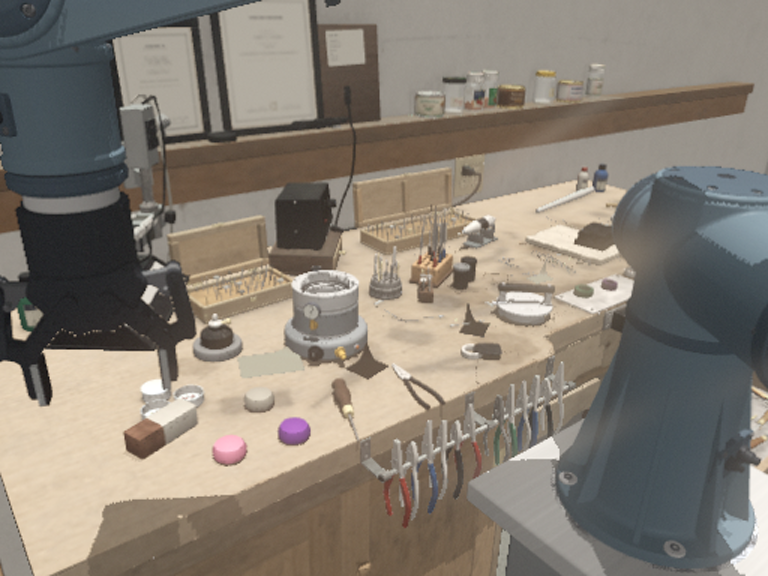

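View pics/top0.png

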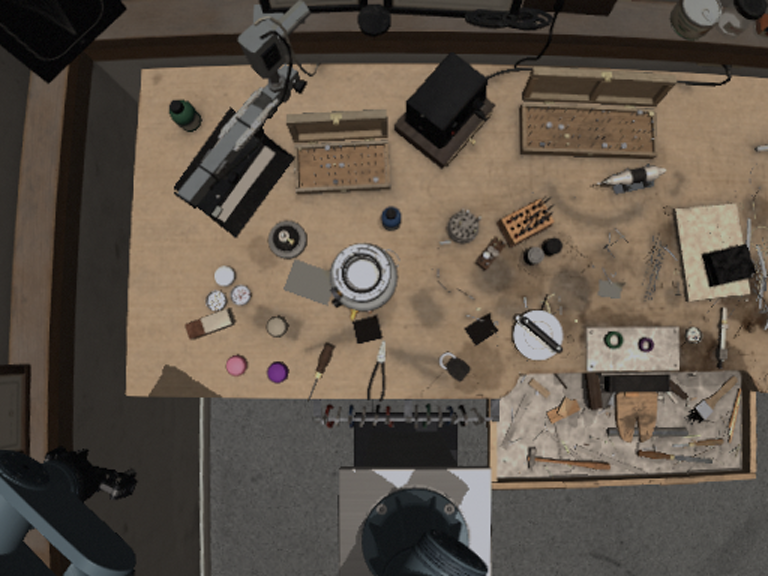

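Scene picture (1.5x): beige wax at (259,400), pink cake (229,449), purple (294,430), pot (326,312), lid (524,302), lamp (217,340), loupe (482,351). In the top view (1.5x) the beige cake is at (277,326), pot (363,273), lid (540,335). Only the beige cake fits the description. I'll confirm it with enlarged crops.

```bash
python3 - <<'E'
from h import *
c=cam("top"); 
im=c["pixels"][:,:,::-1]
def crop(b,s): return cv2.resize(im[b[1]:b[3],b[0]:b[2]],None,fx=s,fy=s,interpolation=cv2.INTER_CUBIC)
a=crop((215,150,275,210),6); b=crop((330,190,390,250),6); d=crop((145,190,215,260),6)[:360,:]
cv2.imwrite("pics/crop1.png",np.hstack([a,b])); cv2.imwrite("pics/crop2.png",d)
c2=cam("scene"); save(c2,"pics/crop3.png",(180,170,260,250),6)
save(c2,"pics/crop4.png",(310,170,390,230),6)
E
```

```text
(no output)
```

View pics/crop1.png

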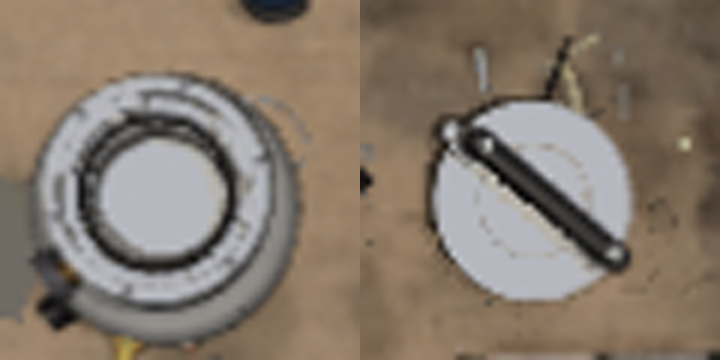

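View pics/crop2.png

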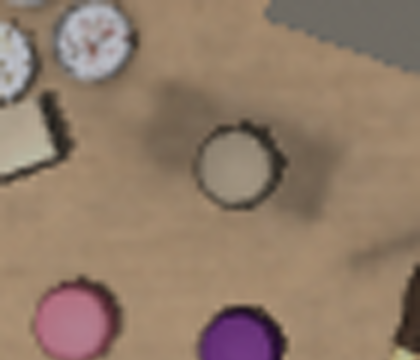

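View pics/crop3.png

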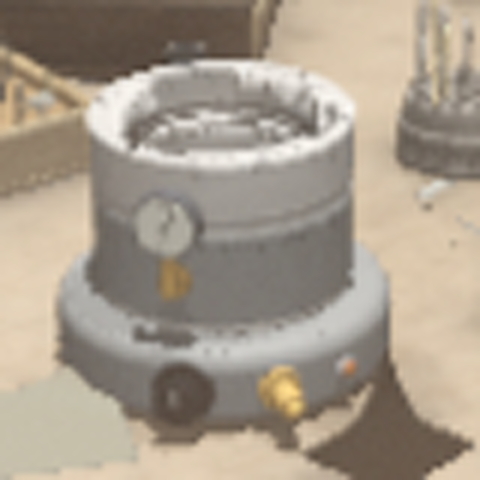

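View pics/crop4.png

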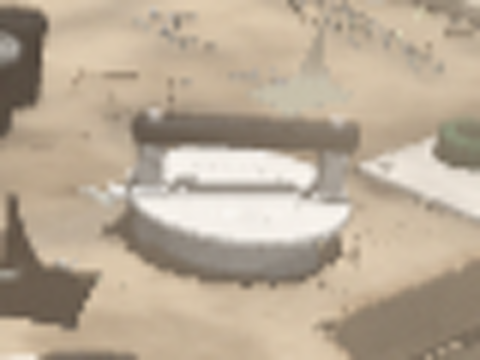

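The crops confirm the beige cake at top crop (238,165), with the pink and purple ones below it. The lid's ear is at crop (450,130), and the brass nozzle is on the robot's side of the pot.

```bash
cat > m.py <<'E'
from h import *
def blob(mask,near):
    n,l,st,ce=cv2.connectedComponentsWithStats(mask.astype(np.uint8))
    return min(range(1,n),key=lambda i:np.hypot(*(ce[i]-near))+(1000 if st[i,4]<15 else 0)),l,st,ce
E
python3 - <<'E'
from m import *
c=cam("top"); im=c["pixels"].astype(int); hsv=cv2.cvtColor(c["pixels"],cv2.COLOR_RGB2HSV).astype(int)
for n,(u,v) in dict(wax=(184,217),bench=(195,235),lid=(352,218),lid2=(365,222),rim=(223,182),bar=(357,222),naz=(235,207)).items(): print(n,hsv[v,u])
# lid flange
m=(hsv[:,:,1]<45)&(hsv[:,:,2]>140)
i,l,st,ce=blob(m,(357,223)); print("lid",st[i],ce[i])
mm=(hsv[:,:,1]<45)&(hsv[:,:,2]>140); sub=np.zeros_like(mm); sub[200:245,335:385]=1
pts=np.argwhere(mm&sub)[:,::-1]; h=cv2.convexHull(pts.astype(np.float32)); print("enc",cv2.minEnclosingCircle(h),cv2.fitEllipse(h))
# print zoom gray & sat grid for wax
print(hsv[206:230,172:198,1])
E
```

```text
wax [ 18  52 158]
bench [ 16  83 165]
lid [45 57  9]
lid2 [113  12 190]
rim [115   9 173]
bar [15 28 18]
naz [ 24 136 150]
lid [342 216  29  24 382] [353.64397906 229.08115183]
enc ((356.9285583496094, 219.35714721679688), 20.55986785888672) ((357.51910400390625, 220.92434692382812), (31.622562408447266, 39.94451141357422), 157.2632293701172)
[[77 78 78 76 75 76 79 78 77 78 73 71 71 73 80 80 80 76 76 78 79 79 80 81
  81 78]
 [76 80 80 76 75 73 74 78 77 75 73 73 74 76 78 77 79 77 77 78 79 78 80 79
  81 82]
 [79 78 78 78 76 74 78 76 76 75 74 75 73 75 73 75 72 76 77 76 78 77 78 80
  79 80]
 [77 76 78 76 75 73 75 74 74 74 74 74 74 76 73 73 69 75 77 75 76 75 78 76
  78 79]
 [78 75 76 75 73 72 73 72 73 74 76 78 78 75 78 73 72 74 74 76 76 77 76 75
  73 73]
 [75 81 80 76 76 75 75 76 75 72 72 69 63 55 54 75 74 73 74 77 77 80 75 75
  72 73]
 [75 76 74 75 76 76 74 75 68 53 53 53 53 54 54 58 57 72 72 72 75 77 74 73
  73 75]
 [73 74 73 76 75 71 73 68 55 53 55 54 52 52 53 55 58 59 76 72 71 71 70 73
  77 75]
 [75 77 73 76 74 73 72 57 54 52 53 51 52 52 54 53 57 56 62 71 69 74 72 74
  72 75]
 [77 78 
[... 537 characters left out ...]
53 51 56 57 75 72 71 73 73
  72 73]
 [80 79 78 79 78 80 79 75 57 52 51 53 53 53 53 54 55 55 71 73 74 75 71 72
  74 74]
 [80 81 78 77 79 82 79 78 73 58 53 52 51 54 51 57 63 70 70 73 72 72 73 72
  74 74]
 [80 79 76 76 77 80 78 78 79 77 67 62 59 58 66 67 74 73 74 75 73 71 73 73
  73 72]
 [81 82 81 78 78 81 81 79 80 80 80 79 80 80 76 76 74 74 75 76 75 73 73 74
  74 73]
 [81 82 81 81 80 81 79 82 82 82 80 80 82 79 80 77 72 74 75 78 76 77 73 74
  76 75]
 [80 81 79 80 81 79 81 81 80 82 79 78 80 80 82 78 78 73 73 75 75 78 75 76
  77 78]
 [81 81 82 81 82 80 81 78 79 82 81 81 79 79 81 78 78 75 74 76 76 78 78 79
  79 81]
 [82 82 82 82 82 82 81 81 79 81 82 79 81 82 79 79 75 79 74 75 79 78 79 79
  79 82]]
```

```bash
cat >> m.py <<'E'
from scipy.optimize import least_squares
def circ(P,R=None):
    P=P[:,:2]; c0=P.mean(0)
    f=lambda p:np.hypot(*(P-p[:2]).T)-p[2]
    s=least_squares(f,[*c0,.05],loss='soft_l1',f_scale=.0015)
    return s.x,np.sqrt((f(s.x)**2).mean())
def hull(mask,dark=False):
    cs,_=cv2.findContours(mask.astype(np.uint8),cv2.RETR_EXTERNAL,cv2.CHAIN_APPROX_NONE)
    k=max(cs,key=cv2.contourArea); return cv2.convexHull(k).reshape(-1,2),k.reshape(-1,2)
def win(m,b):
    o=np.zeros_like(m); o[b[1]:b[3],b[0]:b[2]]=m[b[1]:b[3],b[0]:b[2]]; return o
E
python3 - <<'E'
from m import *
c=cam("top"); p=c["pixels"]; hsv=cv2.cvtColor(p,cv2.COLOR_RGB2HSV).astype(int); S,V=hsv[:,:,1],hsv[:,:,2]
m=win(S<63,(172,206,198,230)); i,l,st,ce=blob(m,(184,217)); print("wax",st[i],ce[i])
h,_=hull(l==i); print(circ(onz(c,h,.02)),onz(c,ce[i],.022))
# lid
m=win((S<45)&(V>140),(338,200,382,246)); m=cv2.morphologyEx(m.astype(np.uint8),cv2.MORPH_CLOSE,np.ones((9,9)))
h,k=hull(m); P=onz(c,k,.0245); x,e=circ(P); print("lid",x,e)
d=np.hypot(*(P[:,:2]-x[:2]).T)-x[2]; j=d>.004; print("ear",P[j][:,:2]-x[:2],k[j])
m=win((V<70),(345,205,378,240)); i,l,st,ce=blob(m,(357,223)); print(st[i],ce[i])
q=np.argwhere(l==i)[:,::-1].astype(np.float32); P=onz(c,q,.0615)
mu=P.mean(0);w,v=np.linalg.eigh(np.cov((P-mu)[:,:2].T)); print("bar",mu,np.degrees(np.arctan2(v[1,1],v[0,1])),w, cv2.minAreaRect((P[:,:2]*1000).astype(np.float32)))
# pot rim polar: sample brightness vs angle
for row in (V[160:215,215:275:1],): 
    pass
big=cv2.resize(p[155:212,215:275,::-1],None,fx=10,fy=10,interpolation=cv2.INTER_NEAREST); cv2.imwrite("pics/pot10.png",big)
E
```

```text
wax [178 211  14  14 144] [184.25       217.45833333]
(array([0.44500224, 0.28817585, 0.0206617 ]), np.float64(0.0004212433186853586)) [[0.44500901 0.28799206 0.022     ]]
lid [ 0.42935922 -0.25296975  0.05105896] 0.005464869359277091
ear [[0.07039402 0.02488282]
 [0.06726747 0.02493528]
 [0.06414215 0.02498728]
 [0.06101802 0.02503879]
 [0.05789509 0.02508983]
 [0.05477332 0.0251404 ]
 [0.05165272 0.02519049]
 [0.03609052 0.0443357 ]
 [0.03297926 0.04437949]
 [0.05165272 0.02519049]
 [0.05477332 0.0251404 ]
 [0.05789509 0.02508983]
 [0.06101802 0.02503879]
 [0.06414215 0.02498728]
 [0.06726747 0.02493528]] [[350 200]
 [350 201]
 [350 202]
 [350 203]
 [350 204]
 [350 205]
 [350 206]
 [344 211]
 [344 212]
 [350 206]
 [350 205]
 [350 204]
 [350 203]
 [350 202]
 [350 201]]
[346 207  29  28 148] [359.63513514 221.95945946]
bar [ 0.43065406 -0.2483327   0.0615    ] 48.12480241250456 [2.44614074e-05 9.17984085e-04] ((430.10650634765625, -247.3562469482422), (108.79839324951172, 27.704315185546875), 41.266624450683594)
```

View pics/pot10.png

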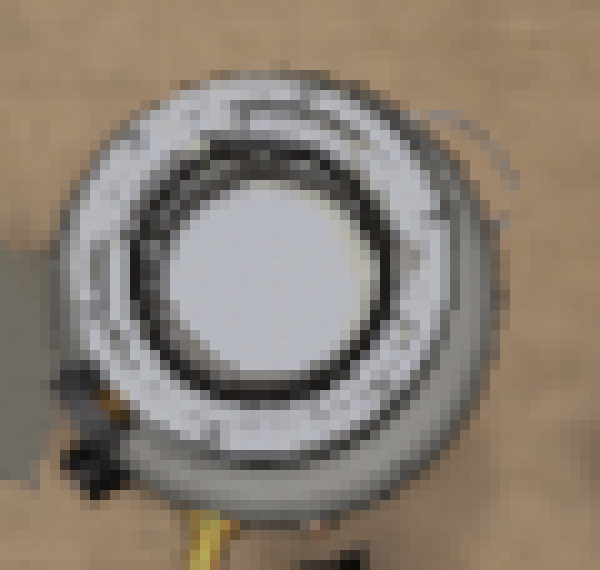

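```bash
cat >> m.py <<'E'
def edges(c,center,rexp,rng,z,chan,n=72,sign=0):
    """radial edge: sample along radii in world plane z, strongest gradient within rexp+-rng"""
    out=[];
    ch=chan.astype(np.float32)
    for a in np.arange(n)*2*np.pi/n:
        rr=np.arange(rexp-rng,rexp+rng,.0005)
        P=np.c_[center[0]+rr*np.cos(a),center[1]+rr*np.sin(a),np.full(len(rr),z)]
        uv=proj(c,P).astype(np.float32)
        v=cv2.remap(ch,uv[:,0].reshape(1,-1),uv[:,1].reshape(1,-1),cv2.INTER_LINEAR).ravel()
        v=np.convolve(v,np.ones(5)/5,'valid'); g=np.diff(v); 
        k=np.argmax(np.abs(g) if sign==0 else sign*g)
        out.append(P[k+2]+(P[k+3]-P[k+2])/2)
    return np.array(out)
E
python3 - <<'E'
from m import *
c=cam("top"); s=cam("scene")
for n,cc in (("top",c),("scene",s)):
    hsv=cv2.cvtColor(cc["pixels"],cv2.COLOR_RGB2HSV); S,V=hsv[:,:,1],hsv[:,:,2]
    g0=onz(c,[[240.5,181.5]],.112)[0]
    for name,cen,R,z,ch,rng in (("lidflange",(.4305,-.250),.052,.0245,S,.010),("potrim",g0,.055,.112,V if n=="top" else S,.008),("potbase",g0,.071,.036 if n=='top' else .036,S,.008),("wax",(.445,.288),.022,.018,S,.008)):
        x,e=circ(edges(cc,cen,R,rng,z,ch)); x,e=circ(edges(cc,x[:2],R,rng*.7,z,ch)); print(n,name,x.round(4),e.round(4))
# screws
print(onz(c,[[330+(488-360)/6,190+143/6],[330+(613-360)/6,190+253/6]],.0625))
print(onz(s,[[310+155/6,170+113/6],[310+330/6,170+118/6]],.0625))
E
```

```text
top lidflange [ 0.428  -0.2535  0.0527] 0.0013
top potrim [0.5484 0.1089 0.0547] 0.0011
top potbase [0.5469 0.1089 0.0699] 0.0012
top wax [0.445  0.2888 0.0215] 0.0007
scene lidflange [ 0.4249 -0.2511  0.0541] 0.0026
scene potrim [0.5442 0.1108 0.0562] 0.0016
scene potbase [0.5403 0.1119 0.0709] 0.0032
scene wax [0.4437 0.2895 0.0188] 0.002
[[ 0.45521492 -0.22300477  0.0625    ]
 [ 0.3997147  -0.28610557  0.0625    ]]
[[ 0.45023353 -0.21990947  0.0625    ]
 [ 0.3998909  -0.2825864   0.0625    ]]
```

```bash
python3 - <<'E'
from m import *
c=cam("top"); s=cam("scene")
for n,cc,x0 in (("top",c,(.5478,.109)),("scene",s,(.5442,.1108))):
    V=cv2.cvtColor(cc["pixels"],cv2.COLOR_RGB2GRAY).astype(np.float32); print(n)
    A=np.radians(np.arange(-180,180,5)); prof=[]
    for rr in (.040,.043,.0455,.047):
        uv=proj(cc,np.c_[x0[0]+rr*np.cos(A),x0[1]+rr*np.sin(A),np.full(len(A),.112)]).astype(np.float32)
        v=cv2.remap(V,uv[:,:1].T.copy(),uv[:,1:].T.copy(),cv2.INTER_LINEAR).ravel(); print(rr,list(zip(range(-180,180,5),v.astype(int))) if rr in(.0455,) else v.astype(int).tolist())
    hsv=cv2.cvtColor(cc["pixels"],cv2.COLOR_RGB2HSV); m=(hsv[:,:,1]>110)&(hsv[:,:,2]>110)
    b=(225,195,250,220) if n=="top" else (205,222,240,255)
    P=np.argwhere(win(m,b))[:,::-1].astype(float); print(len(P),P.mean(0),P.min(0),P.max(0)); 
    if len(P): Q=onz(cc,P,.02); print(Q.mean(0),np.degrees(np.arctan2(*(Q.mean(0)[:2]-x0)[::-1])))
E
```

```text
top
0.04 [91, 99, 90, 92, 71, 80, 66, 90, 72, 115, 93, 96, 97, 107, 66, 95, 98, 104, 111, 106, 90, 104, 119, 129, 124, 144, 136, 125, 139, 155, 151, 148, 158, 167, 160, 155, 155, 133, 129, 118, 98, 146, 158, 126, 122, 131, 120, 116, 119, 111, 127, 106, 136, 162, 164, 162, 158, 151, 125, 150, 125, 135, 145, 118, 102, 97, 96, 103, 87, 93, 108, 87]
0.043 [169, 169, 158, 163, 153, 154, 167, 169, 148, 175, 167, 165, 162, 163, 132, 167, 163, 156, 143, 139, 148, 166, 172, 180, 168, 174, 177, 166, 160, 170, 167, 166, 168, 168, 162, 159, 164, 132, 152, 178, 156, 156, 177, 172, 165, 169, 164, 159, 170, 164, 169, 159, 164, 161, 160, 164, 172, 181, 170, 164, 156, 178, 182, 175, 167, 167, 172, 169, 170, 167, 168, 167]
0.0455 [(-180, np.int64(170)), (-175, np.int64(171)), (-170, np.int64(172)), (-165, np.int64(178)), (-160, np.int64(158)), (-155, np.int64(169)), (-150, np.int64(167)), (-145, np.int64(177)), (-140, np.int64(168)), (-135, np.int64(167)), (-130, np.int64(171)), (-125, np.int64(179)), (-120, np.int64(161)), (-115, np.int64(163)), (-110, np.int64(151)), (-105, np.int64(180)), (-100, np
[... 3776 characters left out ...]
6)), (130, np.int64(198)), (135, np.int64(216)), (140, np.int64(229)), (145, np.int64(225)), (150, np.int64(230)), (155, np.int64(231)), (160, np.int64(235)), (165, np.int64(227)), (170, np.int64(222)), (175, np.int64(227))]
0.047 [235, 231, 229, 232, 198, 181, 197, 194, 188, 165, 159, 167, 178, 197, 226, 241, 238, 231, 223, 216, 212, 227, 228, 232, 229, 231, 227, 236, 206, 187, 186, 180, 161, 179, 189, 190, 192, 204, 226, 236, 240, 239, 232, 235, 238, 229, 230, 236, 237, 238, 237, 236, 235, 231, 209, 179, 129, 200, 205, 216, 186, 196, 210, 217, 233, 227, 233, 236, 239, 224, 222, 231]
35 [227.02857143 234.77142857] [224. 231.] [238. 238.]
[0.47228205 0.12786285 0.02      ] 166.65310508797447
```

Measured:

| Item | Position (m) | Yaw |
|---|---|---|
| Wax | (.445, .288) | – |
| Pot | (.548, .109) | −15.7° (gaps and nozzle agree) |
| Lid | (.4275, −.2535) | 48.7° |

Sizes match the description: rim 54.7, base 70, flange 52.7 and wax 21.5 mm radius.

```bash
cat > g.py <<'E'
import sys
from h import *
from scipy.spatial.transform import Rotation as Ro
def go(p,yaw_y=None):
    s=r.sense(); R=np.array(s["tcp_rot"]); e=np.array(s["eef_pos"])
    d=R.T@(np.array(p)-e)*1000; rv=np.zeros(3)
    if yaw_y is not None:
        a=np.radians(yaw_y); y=np.array([np.cos(a),np.sin(a),0]); z=np.array([0,0,-1.]); T=np.c_[np.cross(y,z),y,z]
        rv=Ro.from_matrix(R.T@T).as_rotvec()
    print("t",round(s["time"],2),"eef",e.round(4),"yawy",np.degrees(np.arctan2(R[1,1],R[0,1])).round(2),"shift",d.round(1),"rv",rv.round(4),"F",np.array(s["wrist_force"]).round(2),"M",np.array(s["moment"]).round(3),"w",round(s["gripper_width"]*85,1),"q",np.array(s["q"]).round(3))
if __name__=="__main__":
    a=[float(x) for x in sys.argv[1:]]; go(a[:3],a[3] if len(a)>3 else None)
E
python3 g.py .445 .288 .10 69.8; python3 g.py .445 .288 .001 69.8
```

```text
t 0.5 eef [0.1987 0.5396 0.2313] yawy 69.79 shift [-318.1 -151.   131.3] rv [-0.0001 -0.     -0.0002] F [ 0.05  0.05 -0.21] M [0.014 0.02  0.035] w 85.3 q [ 1.012  0.181  1.607  0.     1.354 -0.206]
t 0.5 eef [0.1987 0.5396 0.2313] yawy 69.79 shift [-318.1 -151.   230.3] rv [-0.0001 -0.     -0.0002] F [ 0.05  0.05 -0.21] M [0.014 0.02  0.035] w 85.3 q [ 1.012  0.181  1.607  0.     1.354 -0.206]
```

>>> send_rows([
  [[-32,-15,13],[0,0,0]],
  [[-64,-30,26],[0,0,0]],
  [[-96,-45,40],[0,0,0]],
  [[-128,-60,52],[0,0,0]],
  [[-160,-75,65],[0,0,0]],
  [[-192,-90,80],[0,0,0]],
  [[-224,-106,94],[0,0,0]],
  [[-256,-121,107],[0,0,0]],
  [[-290,-137,120],[0,0,0]],
  [[-318,-151,131],[0,0,0]],
], jaw=0, force=25)

```text
time: 1.33
eef_pos: [0.4464, 0.2862, 0.0997]
tcp_rot: [[-0.938, 0.346, 0.0], [0.346, 0.938, -0.0], [-0.001, 0.0, -1.0]]
wrist_force: [0.6, 1.3, -0.1]
gripper_width: 1.002
```

```bash
python3 g.py .445 .288 .001 69.8; python3 - <<'E'
from h import *
c=cam("top"); save(c,"pics/t1.png",(140,180,240,260),6)
c=cam("scene"); save(c,"pics/s1.png",(60,150,260,310),4)
E
```

```text
t 1.33 eef [0.4464 0.2862 0.0997] yawy 69.76 shift [ 2.   1.2 98.7] rv [ 0.      0.0005 -0.0008] F [ 0.65  1.29 -0.08] M [-0.007  0.005 -0.036] w 85.2 q [ 0.346  0.242  1.825 -0.     1.074 -0.871]
```

View pics/s1.png

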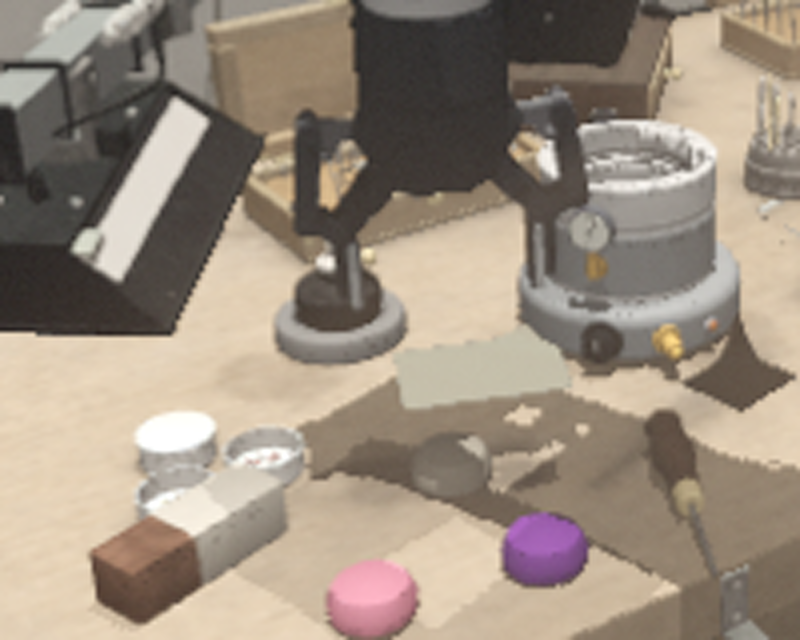

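View pics/t1.png

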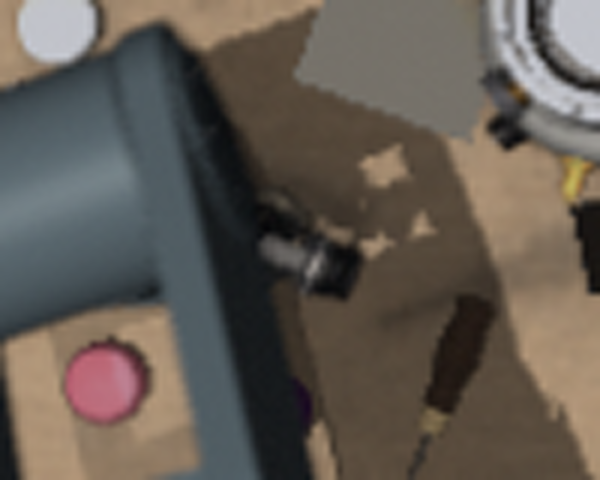

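Scene crop shows the open fingers at (350,290) and (540,280) straddling the beige cake at (452,465). The top view is hidden by the arm. Descending.

>>> send_rows([
  [[0,0,30],[0,0,0]],
  [[0,0,60],[0,0,0]],
  [[0,0,82],[0,0,0]],
  [[0,0,94],[0,0,0]],
  [[0,0,99],[0,0,0]],
  [[0,0,99],[0,0,0]],
])

```text
time: 1.93
eef_pos: [0.4442, 0.2883, 0.0007]
tcp_rot: [[-0.939, 0.345, -0.001], [0.345, 0.939, -0.0], [0.001, -0.001, -1.0]]
wrist_force: [-0.1, -1.1, -0.5]
gripper_width: 0.999
```

>>> send_rows([
  [[0,0,0],[0,0,0]],
  [[0,0,0],[0,0,0]],
  [[0,0,0],[0,0,0]],
  [[0,0,0],[0,0,0]],
  [[0,0,0],[0,0,0]],
  [[0,0,0],[0,0,0]],
], jaw=200)

```text
time: 2.43
eef_pos: [0.4458, 0.2884, 0.0028]
tcp_rot: [[-0.938, 0.345, 0.002], [0.345, 0.938, 0.001], [-0.002, 0.001, -1.0]]
wrist_force: [-2.3, -0.7, 6.7]
gripper_width: 0.473
```

```bash
python3 g.py .5478 .109 .21 69.8; python3 - <<'E'
from h import *
c=cam("scene"); save(c,"pics/s2.png",(100,150,220,250),6)
E
```

```text
t 2.43 eef [0.4458 0.2884 0.0028] yawy 69.79 shift [-158.  -132.9 -207.1] rv [ 0.0013  0.0016 -0.0001] F [-2.32 -0.67  6.72] M [-0.117  0.335  0.06 ] w 40.2 q [ 0.35   0.41   1.851 -0.     0.879 -0.868]
```

View pics/s2.png

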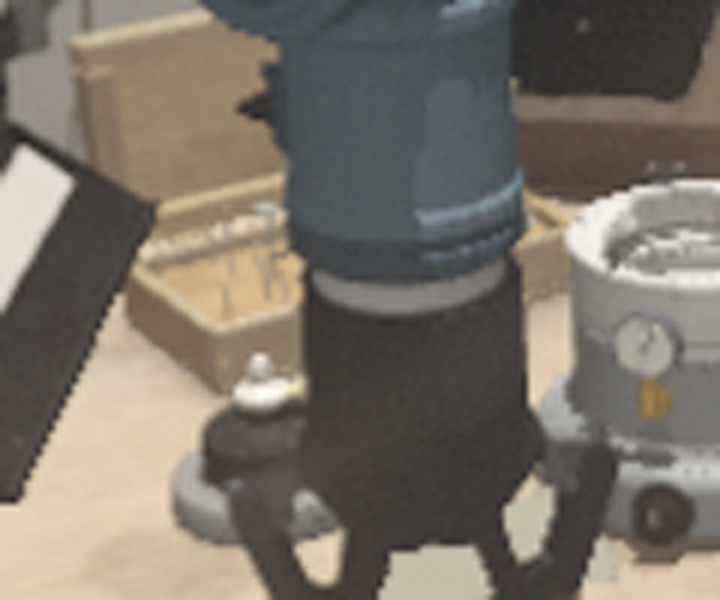

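>>> send_rows([
  [[0,0,-5],[0,0,0]],
  [[0,0,-20],[0,0,0]],
  [[0,0,-50],[0,0,0]],
  [[0,0,-80],[0,0,0]],
  [[0,0,-115],[0,0,0]],
  [[0,0,-150],[0,0,0]],
  [[0,0,-180],[0,0,0]],
  [[0,0,-195],[0,0,0]],
  [[0,0,-195],[0,0,0]],
])

```text
time: 3.23
eef_pos: [0.4475, 0.2891, 0.2017]
tcp_rot: [[-0.938, 0.345, 0.009], [0.345, 0.938, 0.003], [-0.007, 0.006, -1.0]]
wrist_force: [0.5, -0.2, 0.4]
gripper_width: 0.477
```

```bash
python3 g.py .5478 .109 .195 69.8; python3 - <<'E'
from h import *
c=cam("scene"); save(c,"pics/s3.png",(70,110,230,270),5)
E
```

```text
t 3.23 eef [0.4475 0.2891 0.2017] yawy 69.8 shift [-156.3 -134.4    7. ] rv [ 0.006   0.007  -0.0001] F [ 0.55 -0.17  0.4 ] M [-0.033 -0.062 -0.001] w 40.5 q [ 0.351  0.109  1.75   0.     1.273 -0.868]
```

View pics/s3.png

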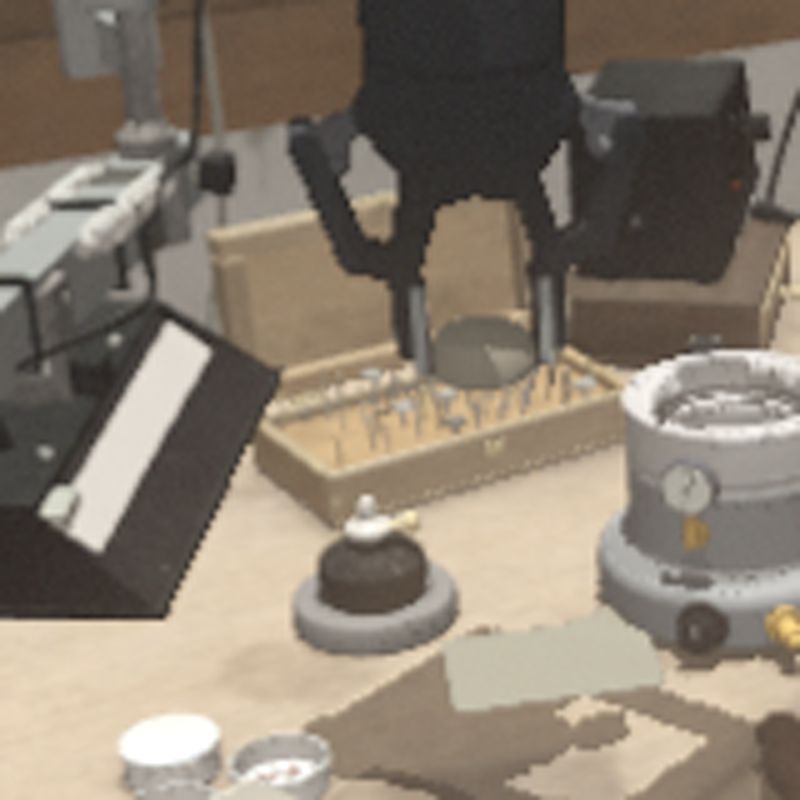

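The cake is held between the finger tips at crop (485,350). Moving over the pot.

>>> send_rows([
  [[-15,-13,0],[0,0,0]],
  [[-40,-34,0],[0,0,0]],
  [[-68,-58,0],[0,0,0]],
  [[-96,-82,0],[0,0,0]],
  [[-122,-105,0],[0,0,0]],
  [[-142,-122,0],[0,0,0]],
  [[-154,-132,0],[0,0,0]],
  [[-157,-134,0],[0,0,0]],
  [[-157,-134,0],[0,0,0]],
])

```text
time: 4.03
eef_pos: [0.5454, 0.1071, 0.1947]
tcp_rot: [[-0.938, 0.348, -0.003], [0.348, 0.938, 0.0], [0.003, -0.001, -1.0]]
wrist_force: [0.1, 0.5, -0.9]
gripper_width: 0.474
```

```bash
python3 g.py .5478 .109 .108 69.8; python3 - <<'E'
from h import *
c=cam("scene"); save(c,"pics/s4.png",(150,90,310,250),5)
E
```

```text
t 4.03 eef [0.5454 0.1071 0.1947] yawy 69.66 shift [-1.8  2.7 86.7] rv [-0.0008 -0.0026 -0.0024] F [ 0.08  0.49 -0.86] M [0.039 0.034 0.032] w 40.3 q [-0.02   0.176  1.69   0.     1.279 -1.236]
```

View pics/s4.png

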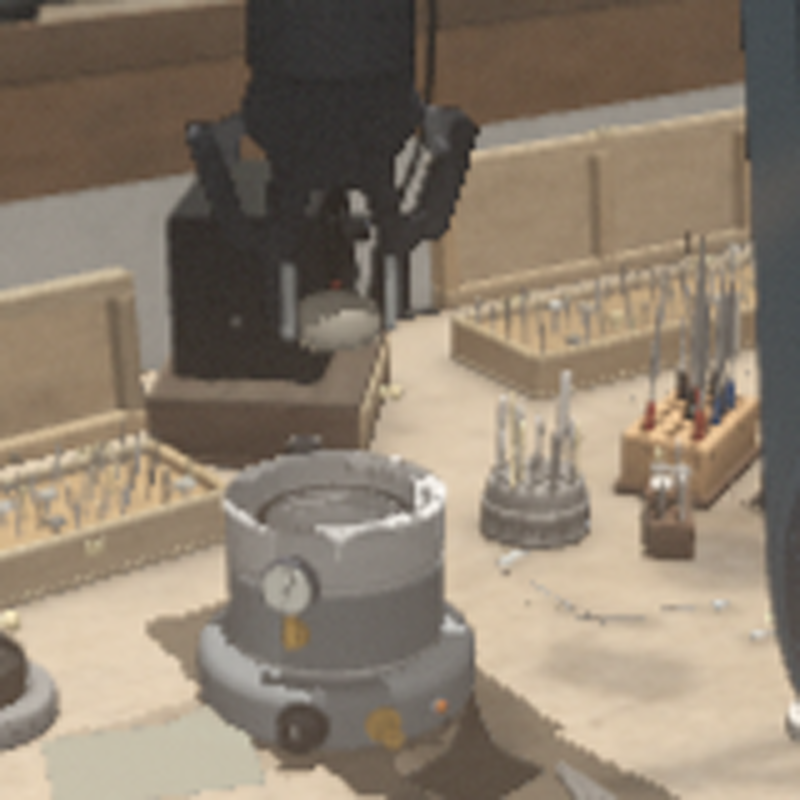

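The cake hangs right over the mouth. Descending into the collar.

>>> send_rows([
  [[-1,1,25],[0,0,0]],
  [[-1,2,50],[0,0,0]],
  [[-1,2,70],[0,0,0]],
  [[-1,2,80],[0,0,0]],
  [[-1,2,85],[0,0,0]],
  [[-1,2,85],[0,0,0]],
  [[-1,2,85],[0,0,0]],
])

```text
time: 4.67
eef_pos: [0.5479, 0.1101, 0.112]
tcp_rot: [[-0.939, 0.345, 0.001], [0.345, 0.939, 0.0], [-0.001, 0.0, -1.0]]
wrist_force: [0.1, 1.0, 0.7]
gripper_width: 0.471
```

>>> send_rows([
  [[0,0,0],[0,0,0]],
  [[0,0,0],[0,0,0]],
  [[0,0,0],[0,0,0]],
  [[0,0,0],[0,0,0]],
], jaw=95)

```text
time: 5.0
eef_pos: [0.5481, 0.1095, 0.1121]
tcp_rot: [[-0.938, 0.346, 0.001], [0.346, 0.938, -0.0], [-0.001, 0.0, -1.0]]
wrist_force: [-0.5, 0.2, -0.0]
gripper_width: 0.628
```

```bash
python3 g.py .5478 .109 .25 69.8
```

```text
t 5.0 eef [0.5481 0.1095 0.1121] yawy 69.78 shift [-1.000e-01 -5.000e-01 -1.379e+02] rv [ 0.0004  0.0013 -0.0003] F [-0.53  0.24 -0.04] M [-0.021  0.017  0.081] w 53.4 q [-0.015  0.281  1.746 -0.     1.113 -1.233]
```

>>> send_rows([
  [[0,0,-20],[0,0,0]],
  [[0,0,-50],[0,0,0]],
  [[0,0,-85],[0,0,0.1]],
  [[0,0,-110],[0,0,0.2]],
  [[0,0,-125],[0,0,0.3]],
  [[0,0,-130],[0,0,0.4]],
  [[0,0,-130],[0,0,0.4]],
])

```text
time: 5.58
eef_pos: [0.5488, 0.1095, 0.244]
tcp_rot: [[-0.727, 0.686, 0.005], [0.686, 0.727, -0.0], [-0.003, 0.003, -1.0]]
wrist_force: [-0.0, -0.0, -0.4]
gripper_width: 0.631
```

```bash
python3 g.py .4275 -.2535 .16 -41.3; python3 - <<'E'
from h import *
c=cam("scene"); save(c,"pics/s5.png",(150,90,310,250),5)
c=cam("top"); save(c,"pics/t5.png",(190,140,290,220),6)
E
```

```text
t 5.58 eef [0.5488 0.1095 0.244 ] yawy 46.66 shift [-160.6 -347.6   83.4] rv [5.2000e-03 3.0000e-04 1.5352e+00] F [-0.03 -0.03 -0.35] M [-0.077 -0.007  0.014] w 53.6 q [-0.015  0.133  1.636  0.     1.368 -0.83 ]
```

View pics/s5.png

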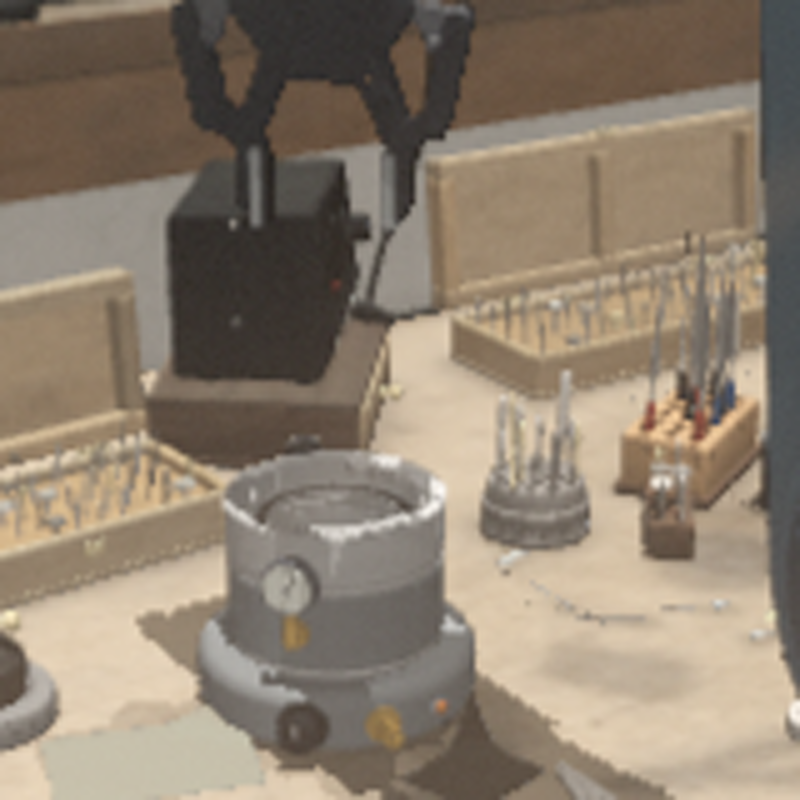

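The gripper is empty and nothing lies on the bench, so the cake should be in the pot. I'll check from above once the arm is clear.

>>> send_rows([
  [[-8,-17,0],[0,0,0.1]],
  [[-22,-48,0],[0,0,0.22]],
  [[-38,-82,0],[0,0,0.34]],
  [[-54,-117,0],[0,0,0.46]],
  [[-70,-152,0],[0,0,0.58]],
  [[-86,-187,0],[0,0,0.7]],
  [[-102,-222,0],[0,0,0.82]],
  [[-118,-256,0],[0,0,0.94]],
  [[-134,-290,10],[0,0,1.06]],
  [[-148,-320,20],[0,0,1.18]],
], jaw=60)

```text
time: 6.52
eef_pos: [0.4356, -0.2271, 0.2206]
tcp_rot: [[0.357, 0.934, -0.0], [0.934, -0.357, -0.0], [-0.0, 0.0, -1.0]]
wrist_force: [1.2, 0.2, -0.2]
gripper_width: 0.768
```

```bash
python3 g.py .4275 -.2535 .12 -41.3; python3 - <<'E'
from h import *
c=cam("top"); save(c,"pics/t6.png",(200,140,280,220),7)
E
```

```text
t 6.52 eef [ 0.4356 -0.2271  0.2206] yawy -20.94 shift [-27.5   1.8 100.6] rv [1.000e-04 3.000e-04 3.553e-01] F [ 1.19  0.21 -0.15] M [-0.026 -0.012  0.036] w 65.3 q [-7.230e-01  1.000e-03  1.824e+00 -0.000e+00  1.317e+00 -3.570e-01]
```

View pics/t6.png

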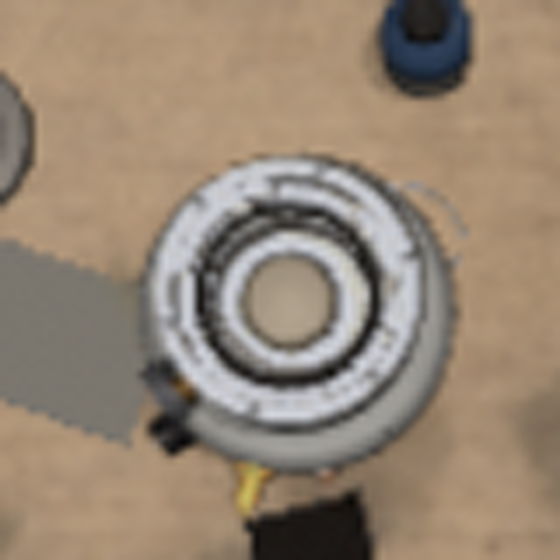

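The top crop shows the cake lying flat and centred in the pot at (290,300).

>>> send_rows([
  [[-12,0,15],[0,0,0.11]],
  [[-20,0,40],[0,0,0.22]],
  [[-22,0,55],[0,0,0.33]],
  [[-22,0,60],[0,0,0.36]],
  [[-22,0,60],[0,0,0.36]],
  [[-22,0,60],[0,0,0.36]],
])

```text
time: 7.07
eef_pos: [0.4285, -0.2451, 0.1603]
tcp_rot: [[0.658, 0.753, -0.002], [0.753, -0.658, 0.002], [0.0, -0.002, -1.0]]
wrist_force: [0.9, 0.1, 0.2]
gripper_width: 0.762
```

```bash
python3 g.py .4275 -.2535 .0355 -41.3; python3 - <<'E'
from h import *
c=cam("scene"); save(c,"pics/s7.png",(290,110,410,230),6)
c=cam("top"); save(c,"pics/t7.png",(310,170,410,250),6)
E
```

```text
t 7.07 eef [ 0.4285 -0.2451  0.1603] yawy -41.17 shift [ -7.    5.1 124.8] rv [-0.0024 -0.0001  0.0022] F [0.93 0.13 0.15] M [0.003 0.048 0.035] w 64.8 q [-0.761  0.079  1.874  0.     1.191 -0.042]
```

View pics/s7.png

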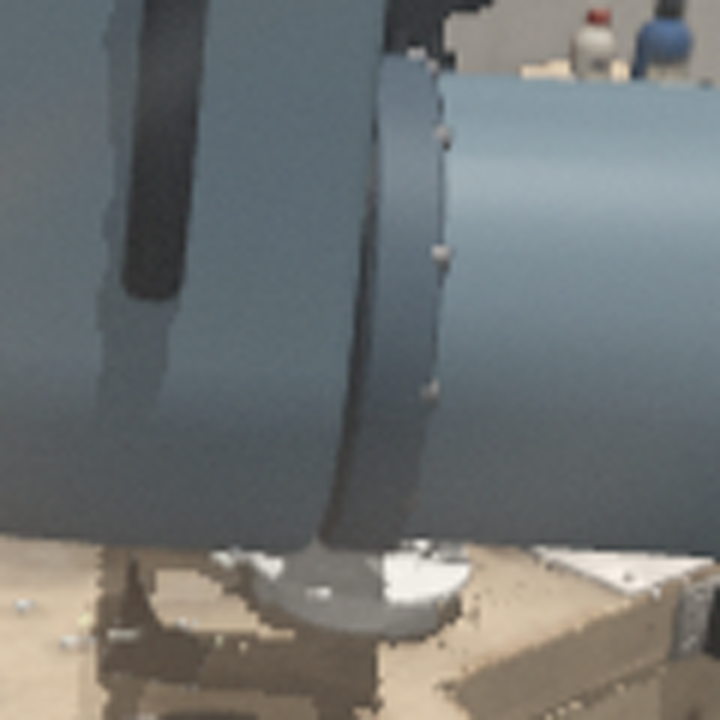

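View pics/t7.png

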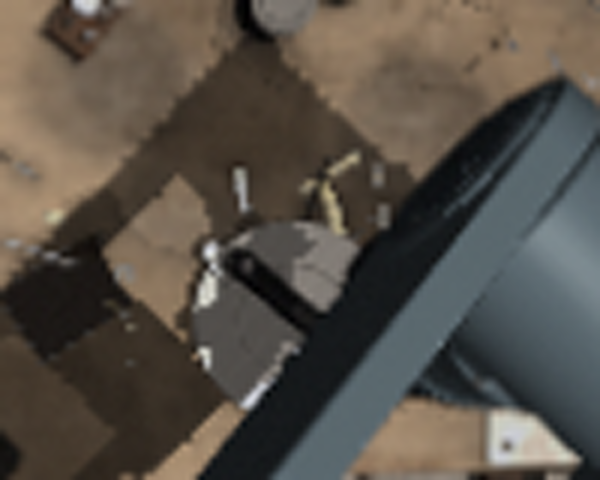

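The arm hides the bar middle (scene and top), so I rely on the earlier measurement. Going down in two stages.

>>> send_rows([
  [[-4,3,25],[0,0,0]],
  [[-7,5,50],[0,0,0]],
  [[-7,5,70],[0,0,0]],
  [[-7,5,80],[0,0,0]],
  [[-7,5,80],[0,0,0]],
  [[-7,5,80],[0,0,0]],
])

```text
time: 7.67
eef_pos: [0.4284, -0.2543, 0.0818]
tcp_rot: [[0.66, 0.751, 0.0], [0.751, -0.66, -0.0], [0.0, 0.0, -1.0]]
wrist_force: [-0.2, 0.0, 0.4]
gripper_width: 0.768
```

```bash
python3 g.py .4275 -.2535 .0355 -41.3
```

```text
t 7.67 eef [ 0.4284 -0.2543  0.0818] yawy -41.31 shift [-0.  -1.2 46.3] rv [ 0.0001 -0.     -0.0002] F [-0.23  0.01  0.45] M [-0.015  0.032 -0.045] w 65.2 q [-0.774  0.207  1.914  0.     1.021 -0.053]
```

>>> send_rows([
  [[0,-1,18],[0,0,0]],
  [[0,-1,33],[0,0,0]],
  [[0,-1,42],[0,0,0]],
  [[0,-1,45],[0,0,0]],
  [[0,-1,45],[0,0,0]],
])

```text
time: 8.08
eef_pos: [0.4276, -0.2537, 0.0366]
tcp_rot: [[0.661, 0.751, 0.0], [0.751, -0.661, -0.0], [-0.0, 0.0, -1.0]]
wrist_force: [0.1, 0.4, -0.4]
gripper_width: 0.763
```

>>> send_rows([
  [[0,0,0],[0,0,0]],
  [[0,0,0],[0,0,0]],
  [[0,0,0],[0,0,0]],
  [[0,0,0],[0,0,0]],
  [[0,0,0],[0,0,0]],
  [[0,0,0],[0,0,0]],
  [[0,0,0],[0,0,0]],
  [[0,0,0],[0,0,0]],
], jaw=255, force=60)

```text
time: 8.75
eef_pos: [0.428, -0.2542, 0.0369]
tcp_rot: [[0.661, 0.75, 0.001], [0.75, -0.661, -0.001], [-0.0, 0.002, -1.0]]
wrist_force: [1.7, -2.0, 3.8]
gripper_width: 0.15
```

```bash
python3 g.py .4275 -.2535 .0355 -41.3
```

```text
t 8.75 eef [ 0.428  -0.2542  0.0369] yawy -41.37 shift [ 0.2 -0.8  1.4] rv [ 0.0016  0.0001 -0.0013] F [ 1.67 -2.02  3.85] M [-0.036 -0.179 -0.017] w 12.7 q [-0.775  0.286  1.931  0.     0.923 -0.053]
```

Gripped (12.7 mm read for a 14 mm bar; the foot lies 36.9 mm below the TCP). Lifting.

>>> send_rows([
  [[0,0,-8],[0,0,0]],
  [[0,0,-25],[0,0,0]],
  [[0,0,-50],[0,0,0]],
  [[0,0,-80],[0,0,0]],
  [[0,0,-110],[0,0,0]],
  [[0,0,-140],[0,0,0]],
  [[0,0,-155],[0,0,0]],
  [[0,0,-160],[0,0,0]],
])

```text
time: 9.42
eef_pos: [0.4281, -0.2542, 0.1993]
tcp_rot: [[0.661, 0.751, 0.003], [0.751, -0.661, -0.003], [-0.0, 0.004, -1.0]]
wrist_force: [0.6, -1.0, -1.7]
gripper_width: 0.15
```

```bash
python3 g.py .5478 .109 .2 14.3
```

```text
t 9.42 eef [ 0.4281 -0.2542  0.1993] yawy -41.35 shift [ 351.7 -150.1   -1.4] rv [ 0.0034  0.0021 -0.9713] F [ 0.6 -1.  -1.7] M [-0.094 -0.08   0.06 ] w 12.7 q [-0.775  0.036  1.833 -0.     1.268 -0.053]
```

>>> send_rows([
  [[12,-5,0],[0,0,-0.05]],
  [[45,-19,0],[0,0,-0.15]],
  [[83,-35,0],[0,0,-0.26]],
  [[121,-52,0],[0,0,-0.37]],
  [[160,-68,0],[0,0,-0.48]],
  [[199,-85,0],[0,0,-0.59]],
  [[237,-101,0],[0,0,-0.7]],
  [[275,-117,0],[0,0,-0.8]],
  [[310,-132,0],[0,0,-0.88]],
  [[335,-143,0],[0,0,-0.94]],
])

```text
time: 10.25
eef_pos: [0.5403, 0.0958, 0.1944]
tcp_rot: [[-0.222, 0.975, -0.004], [0.975, 0.222, 0.001], [0.002, -0.003, -1.0]]
wrist_force: [0.4, 0.5, -3.3]
gripper_width: 0.154
```

>>> send_rows([
  [[13,4,0],[0,0,-0.03]],
  [[13,4,0],[0,0,-0.03]],
  [[13,4,0],[0,0,-0.03]],
])

```text
time: 10.5
eef_pos: [0.541, 0.1065, 0.1944]
tcp_rot: [[-0.247, 0.969, -0.004], [0.969, 0.247, -0.0], [0.001, -0.004, -1.0]]
wrist_force: [-0.1, -0.5, -3.9]
gripper_width: 0.15
```

```bash
python3 g.py .5478 .109 .2 14.3; python3 - <<'E'
from h import *
c=cam("scene"); save(c,"pics/s9.png",(160,90,300,250),5); cv2.imwrite("pics/s9raw.png",c["pixels"][:,:,::-1])
c=cam("top"); save(c,"pics/t9.png",(190,120,310,220),6)
E
```

```text
t 10.5 eef [0.541  0.1065 0.1944] yawy 14.29 shift [ 0.7  7.1 -5.6] rv [-0.0039 -0.0007 -0.0002] F [-0.13 -0.48 -3.89] M [-0.045 -0.003  0.027] w 12.7 q [-0.021  0.167  1.7   -0.     1.278 -0.27 ]
```

View pics/s9.png

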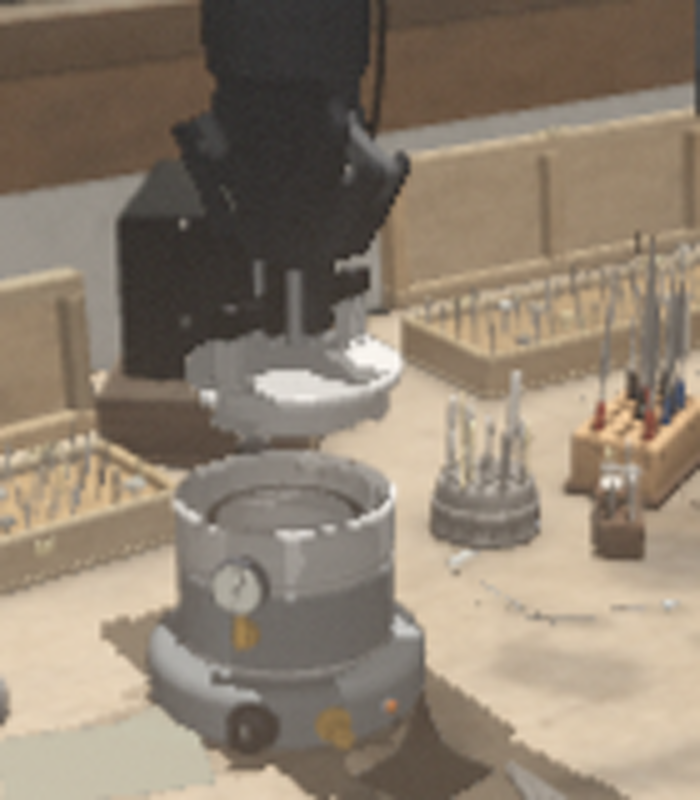

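View pics/t9.png

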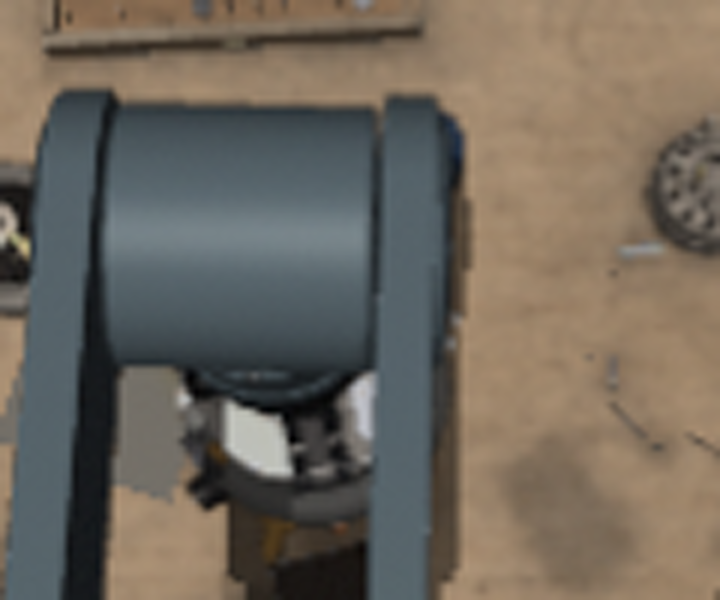

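>>> send_rows([
  [[0,4,0],[0,0,0]],
  [[1,7,0],[0.004,0,0]],
  [[1,7,0],[0.004,0,0]],
  [[1,7,0],[0.004,0,0]],
  [[1,7,0],[0.004,0,0]],
])

```text
time: 11.02
eef_pos: [0.5491, 0.1082, 0.1963]
tcp_rot: [[-0.245, 0.97, -0.004], [0.97, 0.245, -0.001], [0.0, -0.004, -1.0]]
wrist_force: [0.7, -0.6, -3.8]
gripper_width: 0.148
```

```bash
python3 g.py .5478 .109 .16 14.3; python3 - <<'E'
from m import *
s=cam("scene"); save(s,"pics/s10.png",(180,130,280,220),8)
e=np.array(r.sense()["eef_pos"]); hsv=cv2.cvtColor(s["pixels"],cv2.COLOR_RGB2HSV)
G=cv2.cvtColor(s["pixels"],cv2.COLOR_RGB2GRAY)
print(e)
for ch in (hsv[:,:,1],hsv[:,:,2],G):
  for rng in (.006,.01):
    for z in (e[2]-.0369+.0185,e[2]-.0369+.0245):
      P=edges(s,(e[0]-.004,e[1]+.002),.052,rng,z,ch); x,er=circ(P); print("lid",z.round(4),x.round(4),er.round(4))
  x,er=circ(edges(s,(.5442,.1108),.055,.007,.112,ch)); print("rim",x.round(4),er.round(4))
E
```

```text
t 11.02 eef [0.5491 0.1082 0.1963] yawy 14.17 shift [ 1.2 -1.  36.3] rv [-0.0041 -0.     -0.0023] F [ 0.69 -0.58 -3.8 ] M [ 0.001 -0.016  0.008] w 12.6 q [-1.700e-02  1.830e-01  1.677e+00 -1.000e-03  1.285e+00 -2.640e-01]
[0.54906431 0.10828811 0.19627334]
lid 0.1779 [0.5465 0.1093 0.0521] 0.0027
lid 0.1839 [0.5436 0.1099 0.0523] 0.0027
lid 0.1779 [0.5493 0.1077 0.0538] 0.0047
lid 0.1839 [0.5426 0.1108 0.0528] 0.0041
rim [0.545  0.1097 0.0548] 0.0024
lid 0.1779 [0.5483 0.1088 0.0519] 0.0032
lid 0.1839 [0.544  0.1116 0.0519] 0.0031
lid 0.1779 [0.5508 0.1068 0.0528] 0.0056
lid 0.1839 [0.5431 0.1125 0.0513] 0.0046
rim [0.5464 0.1097 0.0532] 0.0028
lid 0.1779 [0.5484 0.1085 0.0518] 0.0029
lid 0.1839 [0.5446 0.1111 0.0518] 0.003
lid 0.1779 [0.5513 0.1062 0.0528] 0.0055
lid 0.1839 [0.5435 0.1123 0.0513] 0.0046
rim [0.5468 0.1099 0.053 ] 0.0029
```

View pics/s10.png

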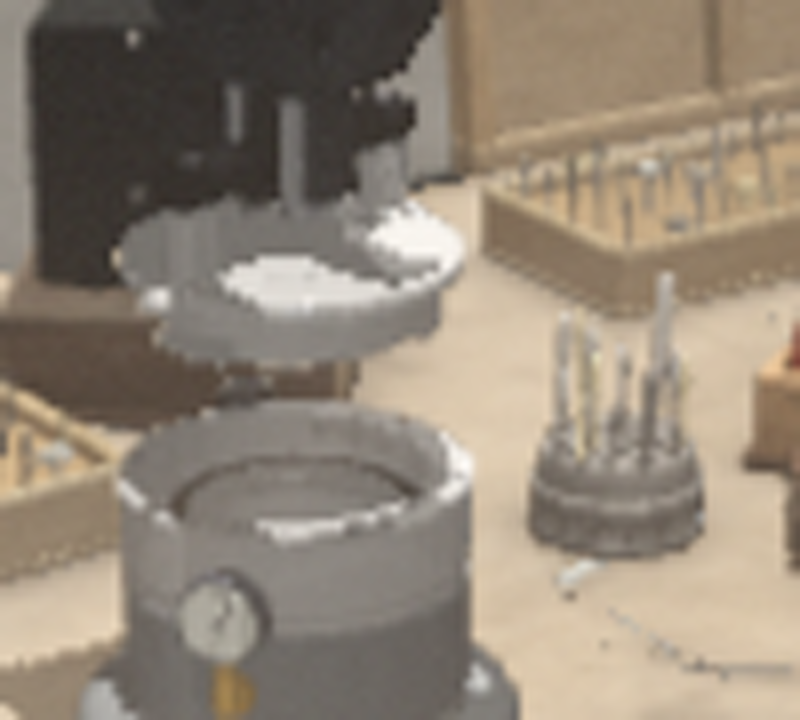

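```bash
python3 - <<'E'
from m import *
s=cam("scene"); e=np.array(r.sense()["eef_pos"]); print(e)
def ext(c,z,R):
    a=np.linspace(0,2*np.pi,720); uv=proj(s,np.c_[c[0]+R*np.cos(a),c[1]+R*np.sin(a),np.full(720,z)]); 
    return uv[uv[:,0].argmin()],uv[uv[:,0].argmax()]
zf=e[2]-.0369
for nm,c,z,R in (("flange top",e,zf+.0245,.052),("flange bot",e,zf+.0185,.052),("rim",(.5478,.109),.112,.055),("rim100",(.5478,.109),.100,.055),("base",(.5478,.109),.030,.071)):
    l,rr=ext(c,z,R); print(nm,l.round(2),rr.round(2))
p=s["pixels"].astype(int)
for v in range(158,166): print("F",v,"L",p[v,190:200].tolist() if v in(160,162) else p[v,190:200].sum(1).tolist(),"R",p[v,233:243].sum(1).tolist())
for v in range(188,196): print("P",v,"L",p[v,190:200].sum(1).tolist(),"R",p[v,234:244].sum(1).tolist())
E
```

```text
[0.54903847 0.1083624  0.19628571]
flange top [193.63 160.35] [237.15 159.92]
flange bot [193.72 162.72] [237.14 162.28]
rim [193.52 188.3 ] [238.34 187.65]
rim100 [193.71 192.78] [238.32 192.1 ]
base [188.36 218.47] [244.49 217.5 ]
F 158 L [160, 164, 163, 161, 160, 166, 288, 316, 341, 345] R [730, 729, 698, 656, 602, 594, 599, 414, 321, 329]
F 159 L [160, 161, 170, 167, 161, 240, 336, 340, 345, 347] R [730, 730, 730, 715, 653, 600, 588, 413, 327, 327]
F 160 L [[60, 55, 48], [63, 56, 52], [62, 56, 50], [59, 53, 48], [57, 52, 48], [106, 101, 96], [119, 115, 109], [120, 115, 110], [119, 115, 109], [120, 115, 111]] R [730, 730, 729, 729, 693, 604, 578, 403, 324, 330]
F 161 L [157, 156, 168, 167, 405, 367, 349, 347, 347, 342] R [727, 727, 726, 726, 699, 588, 544, 386, 372, 382]
F 162 L [[63, 56, 50], [62, 56, 51], [61, 54, 48], [62, 56, 50], [165, 152, 134], [135, 127, 117], [120, 116, 110], [120, 116, 111], [120, 115, 110], [119, 115, 109]] R [585, 589, 707, 724, 615, 550, 533, 486, 409, 359]
F 163 L [163, 167, 172, 162, 301, 341, 345, 348, 347, 349] R [474, 473, 700, 634, 479, 537, 541
[... 436 characters left out ...]
58, 616, 597, 593, 593, 589]
P 190 L [425, 420, 393, 385, 513, 584, 423, 351, 354, 358] R [409, 497, 670, 684, 589, 584, 588, 587, 586, 583]
P 191 L [378, 380, 385, 388, 478, 578, 594, 427, 342, 354] R [514, 664, 685, 599, 465, 561, 580, 581, 582, 577]
P 192 L [380, 382, 374, 369, 404, 436, 574, 597, 427, 363] R [496, 570, 545, 418, 378, 561, 582, 576, 571, 566]
P 193 L [379, 376, 377, 367, 380, 357, 440, 488, 390, 362] R [453, 416, 392, 362, 379, 551, 571, 567, 558, 549]
P 194 L [382, 382, 375, 379, 383, 363, 368, 371, 372, 494] R [404, 376, 365, 359, 377, 550, 567, 562, 555, 546]
P 195 L [386, 380, 379, 373, 380, 361, 367, 379, 377, 442] R [374, 371, 364, 361, 374, 549, 569, 562, 550, 538]
```

The scene silhouettes match in the camera's sideways direction: flange centre col 215.5 against 215.4 predicted, pot 216.0 against 215.97. That puts the lid within about 0.5 mm there. I'll aim at (.5485, .1087) and lower it in stages, watching the force.

>>> send_rows([
  [[0,0,10],[0,0,0]],
  [[0,0,25],[0,0,0]],
  [[0,0,36],[0,0,0]],
  [[0,0,40],[0,0,0]],
  [[0,0,41],[0,0,0]],
  [[0,0,41],[0,0,0]],
  [[0,0,41],[0,0,0]],
])

```text
time: 11.7
eef_pos: [0.5493, 0.1085, 0.1558]
tcp_rot: [[-0.245, 0.969, -0.003], [0.969, 0.245, -0.001], [-0.0, -0.003, -1.0]]
wrist_force: [0.2, -0.0, -2.9]
gripper_width: 0.147
```

```bash
python3 g.py .5485 .1087 .143 14.3
```

```text
t 11.7 eef [0.5493 0.1085 0.1558] yawy 14.21 shift [ 0.4 -0.7 12.8] rv [-0.0032  0.0002 -0.0016] F [ 0.22 -0.05 -2.9 ] M [0.    0.025 0.015] w 12.5 q [-1.600e-02  2.290e-01  1.711e+00 -1.000e-03  1.204e+00 -2.640e-01]
```

>>> send_rows([
  [[0.4,-0.7,2],[-0.003,0,0]],
  [[0.4,-0.7,4],[-0.003,0,0]],
  [[0.4,-0.7,6],[-0.003,0,0]],
  [[0.4,-0.7,8],[-0.003,0,0]],
  [[0.4,-0.7,10],[-0.003,0,0]],
  [[0.4,-0.7,10],[-0.003,0,0]],
])

```text
time: 12.2
eef_pos: [0.5478, 0.1087, 0.1448]
tcp_rot: [[-0.245, 0.969, -0.002], [0.969, 0.245, -0.0], [0.0, -0.002, -1.0]]
wrist_force: [-0.2, -0.6, -3.3]
gripper_width: 0.15
```

```bash
python3 g.py .5485 .1087 .1365 14.3
```

```text
t 12.2 eef [0.5478 0.1087 0.1448] yawy 14.21 shift [-0.2  0.7  8.3] rv [-0.0018 -0.0002 -0.0016] F [-0.16 -0.6  -3.29] M [-0.008 -0.007 -0.036] w 12.8 q [-0.016  0.239  1.724 -0.     1.181 -0.264]
```

The foot is at 107.9 mm, so the lugs are already 2 mm into the gaps, with no contact force (−3.3 N is the lid's weight). Continuing slowly.

>>> send_rows([
  [[0,0.3,1],[0,0,0]],
  [[0,0.3,2],[0,0,0]],
  [[0,0.3,3],[0,0,0]],
  [[0,0.3,4],[0,0,0]],
  [[0,0.3,5],[0,0,0]],
  [[0,0.3,5],[0,0,0]],
])

```text
time: 12.7
eef_pos: [0.5482, 0.1088, 0.14]
tcp_rot: [[-0.245, 0.969, -0.001], [0.969, 0.245, -0.0], [0.0, -0.001, -1.0]]
wrist_force: [-0.3, -0.1, -2.9]
gripper_width: 0.149
```

```bash
python3 g.py .5485 .1087 .1365 14.3
```

```text
t 12.7 eef [0.5482 0.1088 0.14  ] yawy 14.21 shift [-0.1  0.2  3.5] rv [-0.0014 -0.0001 -0.0016] F [-0.33 -0.11 -2.94] M [-0.023  0.013 -0.016] w 12.6 q [-0.016  0.246  1.726 -0.     1.171 -0.264]
```

>>> send_rows([
  [[0,0,0.5],[0,0,0]],
  [[0,0,1],[0,0,0]],
  [[0,0,1.5],[0,0,0]],
  [[0,0,2],[0,0,0]],
  [[0,0,2.5],[0,0,0]],
  [[0,0,3],[0,0,0]],
  [[0,0,3],[0,0,0]],
  [[0,0,3],[0,0,0]],
])

```text
time: 13.37
eef_pos: [0.5484, 0.1088, 0.1372]
tcp_rot: [[-0.245, 0.969, -0.001], [0.969, 0.245, -0.0], [0.0, -0.001, -1.0]]
wrist_force: [0.7, 0.7, -3.5]
gripper_width: 0.153
```

```bash
python3 g.py .5485 .1087 .1355 14.3
```

```text
t 13.37 eef [0.5484 0.1088 0.1372] yawy 14.21 shift [-0.1  0.1  1.7] rv [-0.0011 -0.     -0.0016] F [ 0.73  0.71 -3.5 ] M [-0.014 -0.018 -0.001] w 13.0 q [-0.016  0.249  1.728 -0.     1.165 -0.264]
```

>>> send_rows([
  [[0,0,0.3],[0,0,0]],
  [[0,0,0.6],[0,0,0]],
  [[0,0,0.8],[0,0,0]],
  [[0,0,0.8],[0,0,0]],
])

```text
time: 13.7
eef_pos: [0.5484, 0.1088, 0.1364]
tcp_rot: [[-0.245, 0.969, -0.001], [0.969, 0.245, -0.0], [0.0, -0.001, -1.0]]
wrist_force: [0.8, 0.2, -2.7]
gripper_width: 0.153
```

>>> send_rows([
  [[0,0,0.3],[0,0,0]],
  [[0,0,0.6],[0,0,0]],
  [[0,0,0.8],[0,0,0]],
  [[0,0,0.8],[0,0,0]],
])

```text
time: 14.03
eef_pos: [0.5486, 0.1088, 0.1359]
tcp_rot: [[-0.245, 0.969, -0.001], [0.969, 0.245, -0.0], [-0.0, -0.001, -1.0]]
wrist_force: [-0.2, 0.4, -1.8]
gripper_width: 0.153
```

```bash
python3 g.py .5485 .1087 .1355 14.3
```

```text
t 14.03 eef [0.5486 0.1088 0.1359] yawy 14.21 shift [-0.1 -0.1  0.4] rv [-0.0007  0.0001 -0.0016] F [-0.21  0.43 -1.83] M [ 0.041  0.088 -0.06 ] w 13.0 q [-0.016  0.251  1.729 -0.     1.162 -0.264]
```

>>> send_rows([
  [[0,0,0.3],[0,0,0]],
  [[0,0,0.6],[0,0,0]],
  [[0,0,0.8],[0,0,0]],
  [[0,0,0.8],[0,0,0]],
])

```text
time: 14.37
eef_pos: [0.5487, 0.1088, 0.1354]
tcp_rot: [[-0.246, 0.969, -0.0], [0.969, 0.246, -0.0], [-0.0, -0.0, -1.0]]
wrist_force: [-1.5, -0.5, 1.9]
gripper_width: 0.151
```

>>> send_rows([
  [[0,0,0.4],[0,0,0]],
  [[0,0,0.8],[0,0,0]],
  [[0,0,0.8],[0,0,0]],
  [[0,0,0.8],[0,0,0]],
])

```text
time: 14.7
eef_pos: [0.5487, 0.1088, 0.135]
tcp_rot: [[-0.246, 0.969, -0.0], [0.969, 0.246, -0.0], [-0.0, -0.0, -1.0]]
wrist_force: [-2.6, 0.1, 7.4]
gripper_width: 0.149
```

```bash
for i in 1 2; do python3 g.py .5485 .1087 .1355 14.3;done
```

```text
t 14.7 eef [0.5487 0.1088 0.135 ] yawy 14.21 shift [-0.1 -0.2 -0.5] rv [-0.0002  0.0002 -0.0015] F [-2.57  0.06  7.43] M [ 0.043  0.639 -0.002] w 12.7 q [-0.016  0.252  1.729 -0.     1.16  -0.264]
t 14.7 eef [0.5487 0.1088 0.135 ] yawy 14.21 shift [-0.1 -0.2 -0.5] rv [-0.0002  0.0002 -0.0015] F [-2.57  0.06  7.43] M [ 0.043  0.639 -0.002] w 12.7 q [-0.016  0.252  1.729 -0.     1.16  -0.264]
```

Contact starts near TCP z ≈ 135.9 mm (foot about 99.0 mm). Rubber force was 1.4, 5.1 and 10.6 N at TCP z 135.9, 135.4 and 135.0. Snug should therefore be near TCP z ≈ 134.2, about 30° of turn. Now easing the push off and starting to turn clockwise.

>>> send_rows([
  [[0,-0.2,-0.6],[0,0,0]],
  [[0,-0.2,-0.6],[0,0,0.02]],
  [[0,-0.2,-0.6],[0,0,0.045]],
  [[0,-0.2,-0.6],[0,0,0.07]],
  [[0,-0.2,-0.6],[0,0,0.095]],
  [[0,-0.2,-0.6],[0,0,0.12]],
])

```text
time: 15.2
eef_pos: [0.5489, 0.1087, 0.1352]
tcp_rot: [[-0.125, 0.992, 0.001], [0.992, 0.125, -0.0], [-0.0, 0.001, -1.0]]
wrist_force: [0.5, 0.1, 4.6]
gripper_width: 0.153
```

```bash
python3 g.py .5485 .1087 .1342 14.3
```

```text
t 15.2 eef [0.5489 0.1087 0.1352] yawy 7.21 shift [ 0.1 -0.4  1. ] rv [ 0.0006  0.0005 -0.1238] F [0.49 0.12 4.62] M [-0.024  0.09   0.134] w 13.0 q [-0.016  0.252  1.729 -0.     1.16  -0.142]
```

>>> send_rows([
  [[0,0,0],[0,0,0.025]],
  [[0,0,0],[0,0,0.05]],
  [[0,0,0],[0,0,0.075]],
  [[0,0,0],[0,0,0.1]],
  [[0,0,0],[0,0,0.1]],
])

```text
time: 15.62
eef_pos: [0.5488, 0.1087, 0.1352]
tcp_rot: [[-0.026, 1.0, 0.0], [1.0, 0.026, -0.0], [-0.0, 0.0, -1.0]]
wrist_force: [0.0, 0.0, 5.3]
gripper_width: 0.152
```

```bash
python3 g.py .5485 .1087 .1342 14.3
```

```text
t 15.62 eef [0.5488 0.1087 0.1352] yawy 1.46 shift [ 0.  -0.3  1. ] rv [ 0.0004  0.0004 -0.2241] F [0.02 0.03 5.28] M [-0.051  0.097 -0.045] w 12.9 q [-0.016  0.252  1.729 -0.     1.16  -0.042]
```

>>> send_rows([
  [[0,0,0],[0,0,0.025]],
  [[0,0,0],[0,0,0.05]],
  [[0,0,0],[0,0,0.075]],
  [[0,0,0],[0,0,0.1]],
  [[0,0,0],[0,0,0.1]],
])

```text
time: 16.03
eef_pos: [0.5486, 0.1088, 0.135]
tcp_rot: [[0.074, 0.997, 0.0], [0.997, -0.074, -0.0], [-0.0, 0.0, -1.0]]
wrist_force: [0.3, 0.4, 4.8]
gripper_width: 0.15
```

```bash
python3 g.py .5485 .1087 .1342 14.3
```

```text
t 16.03 eef [0.5486 0.1088 0.135 ] yawy -4.23 shift [-0.1 -0.1  0.8] rv [ 0.000e+00  2.000e-04 -3.234e-01] F [0.31 0.41 4.77] M [ 0.14  -0.021  0.036] w 12.7 q [-0.016  0.252  1.73  -0.     1.16   0.058]
```

>>> send_rows([
  [[0,0,0],[0,0,0.025]],
  [[0,0,0],[0,0,0.05]],
  [[0,0,0],[0,0,0.075]],
  [[0,0,0],[0,0,0.075]],
])

```text
time: 16.37
eef_pos: [0.5484, 0.1088, 0.1347]
tcp_rot: [[0.147, 0.989, -0.001], [0.989, -0.147, -0.0], [-0.0, -0.001, -1.0]]
wrist_force: [0.7, 0.1, 4.1]
gripper_width: 0.15
```

```bash
python3 g.py .5485 .1087 .1342 14.3
```

```text
t 16.37 eef [0.5484 0.1088 0.1347] yawy -8.48 shift [-0.1  0.2  0.5] rv [-6.000e-04  1.000e-04 -3.976e-01] F [0.72 0.15 4.12] M [ 0.156 -0.067  0.123] w 12.8 q [-0.016  0.252  1.73  -0.     1.16   0.132]
```

The lid is on the ramp, drawing down 0.07 mm per degree. All four rubber readings at 10 N/mm put first touch at TCP 136.0 mm, so snug is 134.3. That needs about 0.1 rad more.

>>> send_rows([
  [[0,0,0],[0,0,0.025]],
  [[0,0,0],[0,0,0.05]],
  [[0,0,0],[0,0,0.05]],
  [[0,0,0],[0,0,0.05]],
])

```text
time: 16.7
eef_pos: [0.5482, 0.1088, 0.1345]
tcp_rot: [[0.195, 0.981, -0.001], [0.981, -0.195, -0.0], [-0.0, -0.001, -1.0]]
wrist_force: [2.0, 1.4, 1.2]
gripper_width: 0.152
```

```bash
python3 g.py .5485 .1087 .1343 14.3
```

```text
t 16.7 eef [0.5482 0.1088 0.1345] yawy -11.26 shift [-0.   0.3  0.2] rv [-1.000e-03  1.000e-04 -4.461e-01] F [1.96 1.4  1.23] M [ 0.182 -0.166  0.251] w 12.9 q [-0.016  0.252  1.73  -0.     1.16   0.18 ]
```

>>> send_rows([
  [[0,0,0.1],[0,0,0.025]],
  [[0,0,0.2],[0,0,0.045]],
  [[0,0,0.2],[0,0,0.045]],
  [[0,0,0.2],[0,0,0.045]],
])

```text
time: 17.03
eef_pos: [0.5481, 0.1088, 0.1343]
tcp_rot: [[0.239, 0.971, -0.001], [0.971, -0.239, -0.0], [-0.0, -0.001, -1.0]]
wrist_force: [1.8, 1.5, 1.9]
gripper_width: 0.154
```

```bash
python3 g.py .5485 .1087 .1343 14.3
```

```text
t 17.03 eef [0.5481 0.1088 0.1343] yawy -13.83 shift [0.  0.4 0. ] rv [-1.20e-03  1.00e-04 -4.91e-01] F [1.84 1.46 1.93] M [ 0.225 -0.106  0.344] w 13.1 q [-0.016  0.253  1.73  -0.     1.16   0.225]
```

Snug by every measure: drawn 1.7 mm below first touch, turning torque 0.25–0.34 N m, 28° of turn. Releasing.

>>> send_rows([
  [[0,0,0],[0,0,0]],
  [[0,0,0],[0,0,0]],
  [[0,0,0],[0,0,0]],
  [[0,0,0],[0,0,0]],
  [[0,0,0],[0,0,0]],
], jaw=100)

```text
time: 17.45
eef_pos: [0.548, 0.1087, 0.1343]
tcp_rot: [[0.24, 0.971, -0.001], [0.971, -0.24, -0.0], [-0.001, -0.001, -1.0]]
wrist_force: [0.6, -0.4, 0.1]
gripper_width: 0.608
```

```bash
python3 g.py .5485 .1087 .1343 14.3
```

```text
t 17.45 eef [0.548  0.1087 0.1343] yawy -13.87 shift [0.1 0.4 0. ] rv [-1.400e-03  3.000e-04 -4.917e-01] F [ 0.61 -0.38  0.08] M [-0.037  0.001 -0.025] w 51.7 q [-0.017  0.252  1.731 -0.     1.16   0.226]
```

>>> send_rows([
  [[0,0,-10],[0,0,0]],
  [[0,0,-30],[0,0,0]],
  [[0,0,-60],[0,0,0]],
  [[0,0,-90],[0,0,0]],
  [[0,0,-105],[0,0,0]],
  [[40,0,-110],[0,0,0]],
  [[80,0,-110],[0,0,0]],
  [[120,0,-110],[0,0,0]],
  [[155,0,-110],[0,0,0]],
  [[180,0,-110],[0,0,0]],
])

```text
time: 18.28
eef_pos: [0.5916, 0.2866, 0.2454]
tcp_rot: [[0.238, 0.971, 0.0], [0.971, -0.238, 0.001], [0.001, -0.0, -1.0]]
wrist_force: [1.4, 0.7, -0.6]
gripper_width: 0.613
```

```bash
python3 - <<'E'
from m import *
s=cam("scene"); c=cam("top"); save(s,"pics/s20.png",(170,120,290,240),6); save(c,"pics/t20.png",(150,120,330,255),4)
S=cv2.cvtColor(c["pixels"],cv2.COLOR_RGB2HSV)[:,:,1]
print(r.sense()["time"],r.sense()["eef_pos"])
E
```

```text
18.3833 [0.59138712 0.28727411 0.24492589]
```

View pics/s20.png

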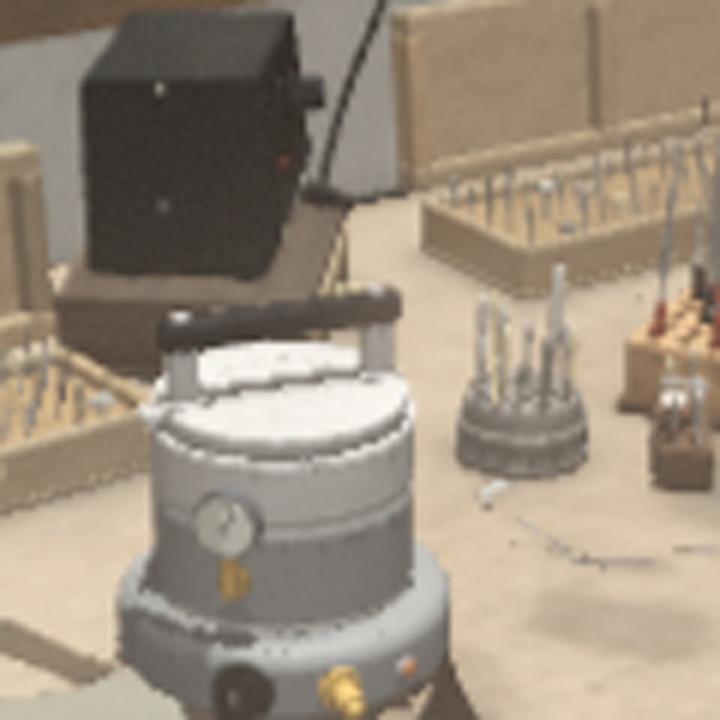

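View pics/t20.png

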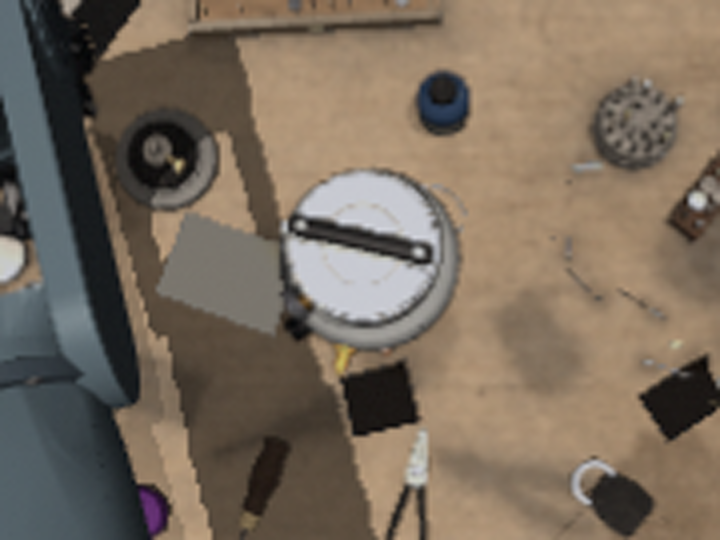

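Top crop: the lid sits centred in the collar at (365,248). Its bar runs from (300,225) to (420,250), yaw about 78° where 76° is expected, so it did not back off. The lamp at (170,158) and loupe at (610,495) haven't moved.

```bash
python3 -c "
from cell import r
print(r.finish_job())"
```

```text
the job is handed in; nothing more can be done
None
```

The wax cake is in the pot and the lid is snug in its collar. I handed the job in at about 18.4 s of the 64 s allowed; no verdict was reported.

- **Wax:** The beige cake went into the pot, and the top view showed it lying flat and centred before the lid went on.
- **Lid:** It went down through the gaps without contact and first touched the rubber with its foot at about 99 mm. I turned it 28° clockwise, which drew it 1.7 mm below that height. Torque while turning was 0.25–0.34 N m.
- **Last checks:** After release the lid was centred, level by eye, and had not backed off: bar yaw read about 78° against 76° expected. The gripper was clear of everything, and the lamp and loupe were where they started.
- **Limits and disagreements:**
  - The two cameras differed by 3–5 mm in depth. I used the top view with a small correction, and the lid's contact-free entry bore it out.
  - I could not measure the final clamping force directly. I estimate it at about 14 N from how far the lid was drawn down.

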